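Tip the radio unit onto its face and push it home against the stop bar

TASK

The white radio unit with the two red-capped connectors stands on its long narrow edge on the blue mat. Push it over towards the yellow stop bar so that it lies flat on its broad face, then push it along the mat until it sits flush against the bar along its whole length, still on the mat. Only push it, never lift it off the mat, and leave the other things on the desk where they are.

Things in the scene. Friction and masses are not known exactly. Their poses are not given: they have to be found in the camera images.
- mat: fixed blue mat, 300 x 300 mm and 10 mm thick, lying on the desk; origin at the centre of its underside (desk level). Its +x axis points from the standing unit towards the stop bar; z up. The yellow stop bar is fixed on it along y at +x: 230 mm long, its top 40 mm above the desk, its near face at x = 125 mm, its far face at x = 147 mm
- stop (a point): middle of the foot of the stop bar's near face, on the mat's top surface (10 mm above the desk), axes as the mat's
- radio_unit: loose white box, 0.4 to 0.75 kg, 65 (x) by 200 (y) by 120 mm (z); origin at the centre of the underside it stands on at the start (on the mat's top). Its +x broad face then looks to the stop bar within 7 degrees; grey panel on its -x face; two connectors with red caps, 24 mm across, stick out 44 mm at its -y end. It tips about its lower +x edge onto the +x face; lying it is 65 mm high, its z towards the bar
- top_left (a point): on the unit: middle of the thickness of its top face, at the +y end (x 0, y 100, z 120 mm in the unit's frame). A push near the top of the -x face (1 to 4 N) tips the unit; the top then leads towards the bar
- top_right (a point): the same at the -y end (x 0, y -100, z 120 mm)
- pivot_left (a point): on the unit: the lower +x edge it tips about, at the +y end (x 32.5, y 100, z 0 mm). Lying, the unit slides with 2 to 10 N pushed on this end
- pivot_right (a point): the same at the -y end (x 32.5, y -100, z 0 mm)
- gland: orange and black cable gland standing, 32 mm across, 44 mm tall, origin under its centre; a bystander
- red_cap: red dust cap standing, 26 mm across, 26 mm tall, origin under its centre; a bystander
- adaptor: steel and brass coaxial adaptor standing beyond the bar, 22 mm across, 44 mm tall, origin under its centre; a bystander
- mug: white mug, 80 mm across, 90 mm tall, origin under its centre; a bystander
- screwdriver: screwdriver lying on the desk, a bystander
- filter_block: bare aluminium filter block lying flat, 70 x 110 x 35 mm, brass connectors at both ends, origin under its centre; a bystander

How it is judged:
By the outcome, as a careful person would: the job done as asked, in the order asked, and still so for the second after the job is handed in, with the robot touching nothing.
It also fails if it takes over 38 s, if anything falls off the work surface, if the arm or the gripper's body presses on something with over 40 N, if the wrist force passes 120 N, or if a joint passes its speed limit or range.

ROBOT

A 6-joint arm with a two-finger parallel gripper is mounted at the origin on the work surface. World frame = base frame: x ahead of the robot, y to its left, z up, the work surface at z = 0. Lengths are in mm, angles in rad, forces in N, time in s.
With the tool pointing down it reaches from about 400 to 925 mm from the base axis. Payload 12.5 kg.
Tool frame: the origin (TCP) lies at the very end of the fingers, on their centre line; the grasp point (between the pads) lies 19 mm behind it; z points along the fingers, y is the direction in which the jaws open and shut (so a half turn about z gives the same grasp; the last joint's range is limited). The gripper opens to 95 mm and grips with 3 to 60 N. Pads are 20 mm wide; open, the fingers measure 119 mm over their backs; the gripper's body (75 mm by 180 mm) begins 59 mm behind the grasp point.
Start: joints at [-1.257, 0.491, 1.559, -0, 1.092, -0.106], TCP at [254.76, -570.74, 214.661] pointing down, gripper open.
Joint ranges: [-3.1, 3.1], [-0.84, 2.19], [0.05, 2.79], [-1.13, 4.28], [0.06, 2.93], [-2.69, 2.69]. Speed limits (rad/s): [2.22, 2.22, 2.79, 3.14, 3.14, 3.14].

INTERFACE

Orientations are given as [roll, pitch, yaw] about the fixed x, y, z axes, in that order (R = Rz(yaw) Ry(pitch) Rx(roll)).
In Python, from cell import env gives the robot as it stands.
- The arm moves only by the shell command python3 -m pendant 'ROWS'. ROWS is JSON, a list that holds one entry, the list of rows, each a list of 5 numbers: the opening, from 0 (shut) to 1 (fully open), then the shift along the tool's x, y, z in m, then the turn about the tool's z in rad. A call has exactly 8 rows; each row is the pose to reach, as a shift and turn from the pose commanded when the call began, along the tool's axes at that moment; what a row does not reach only later rows make up. A row lasts 1/10 s, in which the tool goes at most 50 mm and 8.59 degrees, less where a joint would pass 70% of its speed; a pose out of reach is approached as far as the arm can. A call with a gripper value outside its range is refused whole. The fingers move at their own pace and stop on an object; the grip force is fixed at half the most. Time passes only in rows, so rows that repeat a pose let the fingers close, or fill a call up. It gives the time, the measured TCP pose, the force and the opening at its end, in the units of the state.
- env.state(): the state, without advancing time (a new reading comes with each control period).
- env.read_camera(name): name is "side" or "top" or "wrist"; returns a dict with "image" (420x560x3 uint8, blue, green, red), "range_z" (420x560 float32, mm along the optical axis (not along the pixel's ray), 0 where there is no reading), "fx", "fy", "cx", "cy" (pixels), "rvec" (rotation vector, rad) and "tvec" (3), from world to camera coordinates, as OpenCV has them; the wrist camera has in their place "tool_from_camera" (4x4, takes a point from camera to tool coordinates, whose origin is the TCP and whose axes are the flange's). Camera axes: x right, y down, z forward; pixel columns grow to the right and rows downward; lengths in mm; the calibration is good to about 2 mm. The wrist camera is an equidistant fisheye: a pixel r from the principal point sees the ray r / f radians off the axis. A picture is of the moment at which its call begins: read the wrist's pose just before it.
- env.job_done(): hands the job in, once; it reports no verdict.
The state is a dict: "t": time; "joints": joint angles; "qvel": joint speeds; "tau": joint torques, N m; "eef_pos": TCP position; "tcp_rot": TCP orientation; "ft_force": force on the tool from outside, world axes, zero at the start; "moment": the same for the moment, N m; "opening": opening from 0.0 (shut) to 1.0 (fully open).
Only numpy, scipy, OpenCV 4.12 (cv2) and the standard library are available. Lean on these libraries where they do the work, as an engineer would, in place of code of your own. Each camera call takes 0.05 s, during which the arm holds its last target. There are 200 camera calls.

## Working session

There is one attempt and no reset: what is moved stays moved. The work goes in short steps, Python scripts to look and compute and a shell command to move; the robot and the scene stay as the last step left them, time stands still between calls to the robot, and variables do not carry over. Pictures are saved under pics/ and viewed, about 8 in all and at most 12, crops included, and the job is handed in when it is done.

```bash
mkdir -p pics; ls; cat > h.py <<'E'
import numpy as np,cv2
from cell import env
def cam(n):
    c=env.read_camera(n); return c
def pts(c):
    R,_=cv2.Rodrigues(np.array(c["rvec"],float)); t=np.array(c["tvec"],float).reshape(3)
    z=c["range_z"].astype(float); v,u=np.mgrid[:z.shape[0],:z.shape[1]]
    P=np.stack([(u-c["cx"])/c["fx"]*z,(v-c["cy"])/c["fy"]*z,z],-1)
    W=(P-t)@R; W[z==0]=np.nan; return W
E
python3 - <<'E'
from h import *
s=env.state(); print(s)
for n in("top","side"):
    c=cam(n); cv2.imwrite(f"pics/{n}0.png",c["image"]); np.save(f"{n}0.npy",pts(c)); print(n,c["tvec"],(c["range_z"]==0).mean())
E
```

```text
pics
{'t': 0.0, 'joints': array([-1.25660313e+00,  4.91571007e-01,  1.55947838e+00, -3.10988212e-05,
        1.09165687e+00, -1.05575457e-01]), 'qvel': array([-0.00088666, -0.00116579, -0.00050954,  0.00020207,  0.00148455,
       -0.00035432]), 'tau': array([ 1.35506518e-03, -6.12646079e+01, -2.58183628e+01,  6.92707859e-02,
        4.80616477e-02, -8.45366981e-05]), 'eef_pos': array([ 254.6692458 , -570.4905222 ,  214.04466543]), 'tcp_rot': array([-3.14048234e+00, -8.99237222e-05,  4.19782959e-01]), 'ft_force': array([ 0.09287585, -0.33687458,  0.51163024]), 'moment': array([ 0.01933046,  0.03314818, -0.01275535]), 'opening': 1.000803693651308}
top [  11.81839136  626.12941185 1142.31790503] 0.004141156462585034
side [ 611.71281015  156.18543888 1203.91568644] 0.003958333333333334
```

View pics/top0.png

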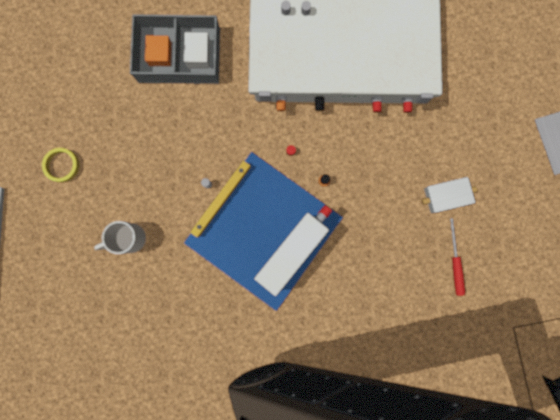

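View pics/side0.png

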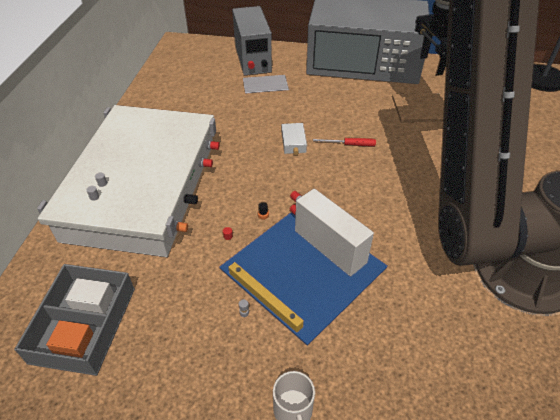

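The top view shows the unit's top at about (292,255), the bar from (247,165) to (194,233), the gland at (325,180), the red cap at (291,150) and the adaptor at (206,183). In the side view the unit is standing with its caps near (295,203).

```bash
python3 - <<'E'
from h import *
im=cv2.imread("pics/top0.png");W=np.load("top0.npy")
hsv=cv2.cvtColor(im,cv2.COLOR_BGR2HSV);H,S,V=cv2.split(hsv)
box=np.zeros(H.shape,bool);box[145:315,180:345]=1
def rect(m,n,minz,maxz):
    k=m&box&(W[...,2]>minz)&(W[...,2]<maxz)
    l,lab,st,_=cv2.connectedComponentsWithStats(k.astype(np.uint8)); i=1+st[1:,4].argmax(); k=lab==i
    p=W[k]; r=cv2.minAreaRect(p[:,:2].astype(np.float32)); print(n,k.sum(),np.median(p[:,2]).round(1),r); print(cv2.boxPoints(r).round(1).tolist())
    return r
rect((H>15)&(H<35)&(S>150),"bar",25,60)
rect((S<60),"unit",115,150)
k=box&(H>100)&(H<125)&(S>150)&(V>60); p=W[k]; r=cv2.minAreaRect(p[:,:2].astype(np.float32));print("mat",np.median(p[:,2]),r,cv2.boxPoints(r).round(1).tolist())
for n,(u,v) in dict(gland=(325,180),cap=(291,150),ad=(206,183),mug=(120,238),redc=(327,212)).items():
    q=W[v-6:v+7,u-6:u+7].reshape(-1,3); q=q[q[:,2]>18]; print(n,q.mean(0).round(),q[:,2].max().round())
E
```

```text
bar 386 39.0 ((631.7527465820312, 191.2053985595703), (20.573976516723633, 218.3973388671875), 54.555728912353516)
[[536.7999877929688, 246.1999969482422], [714.7000122070312, 119.5], [726.7000122070312, 136.3000030517578], [548.7999877929688, 262.8999938964844]]
unit 2367 129.3 ((492.31402587890625, 9.435470581054688), (66.58980560302734, 199.79104614257812), 51.179908752441406)
[[393.6000061035156, 46.099998474121094], [549.2999877929688, -79.0999984741211], [591.0, -27.200000762939453], [435.3999938964844, 98.0]]
mat nan ((552.90576171875, 81.76828002929688), (287.7652587890625, 292.0496520996094), 54.31461715698242) [[350.3999938964844, 50.099998474121094], [587.5999755859375, -120.30000305175781], [755.4000244140625, 113.5], [518.2000122070312, 283.79998779296875]]
gland [684. -76.  41.] 48.0
cap [763.  12.  25.] 29.0
ad [671. 231.  41.] 48.0
mug [528. 465.  23.] 30.0
redc [594. -72. 103.] 110.0
```

Mat +x is at 54.5° in world, with the mat centre at about (553,81). The unit's x is at 51.2° and its centre at (492,9). The sizes match the given ones: 67x200 at z 129, bar top at 39. I'll go behind the unit at yaw 51.2°, so that tool x is the push direction.

```bash
python3 -m pendant '[[[1,0.049,-0.05,0,-0.06],[1,0.097,-0.1,0,-0.12],[1,0.146,-0.15,0,-0.18],[1,0.194,-0.2,0,-0.24],[1,0.243,-0.25,0,-0.3],[1,0.292,-0.3,0,-0.36],[1,0.34,-0.35,0,-0.42],[1,0.389,-0.4,0,-0.474]]]'
```

```text
t: 0.9
eef_pos: [392.6, -193.3, 214.6]
tcp_rot: [3.142, 0.0, 0.896]
ft_force: [1.3, -0.3, 1.0]
opening: 0.998
```

```bash
python3 -m pendant '[[[1,0.03,-0.015,0,0],[1,0.06,-0.03,0,0],[1,0.09,-0.045,0,0],[1,0.11,-0.049,0,0],[1,0.12,-0.049,0,0],[1,0.12,-0.049,0,0],[1,0.12,-0.049,0,0],[1,0.12,-0.049,0,0]]]'
```

```text
t: 1.7
eef_pos: [429.2, -71.8, 214.5]
tcp_rot: [-3.141, 0.0, 0.893]
ft_force: [0.9, 0.3, -0.2]
opening: 1.001
```

```bash
python3 -m pendant '[[[1,0,0,0.03,0],[1,0,0,0.06,0],[1,0,0,0.09,0],[1,0.01,0,0.102,0],[1,0.025,0,0.102,0],[1,0.04,0,0.102,0],[1,0.045,0,0.102,0],[1,0.045,0,0.102,0]]]' ; python3 -m pendant '[[[1,0.005,0,0,0],[1,0.01,0,0,0],[1,0.015,0,0,0],[1,0.02,0,0,0],[1,0.025,0,0,0],[1,0.03,0,0,0],[1,0.035,0,0,0],[1,0.035,0,0,0]]]'; python3 - <<'E'
from h import *
c=cam("side");cv2.imwrite("pics/side1.png",c["image"])
E
```

```text
t: 2.5
eef_pos: [458.1, -35.7, 113.0]
tcp_rot: [3.141, -0.0, 0.895]
ft_force: [0.8, -1.2, 1.6]
opening: 1.003
t: 3.3
eef_pos: [480.0, -8.1, 112.5]
tcp_rot: [3.141, -0.0, 0.894]
ft_force: [-0.3, -0.6, -0.9]
opening: 0.999
```

View pics/side1.png

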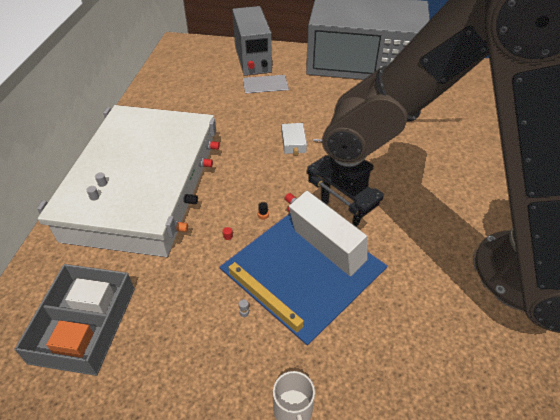

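The unit is leaning: its top edge has moved from (371,232) to (366,228) and the fingers are at its back. I'll keep pushing.

```bash
python3 -m pendant '[[[1,0.006,0,0,0],[1,0.012,0,0,0],[1,0.018,0,0,0],[1,0.024,0,0,0],[1,0.03,0,0,0],[1,0.034,0,0,0],[1,0.034,0,0,0],[1,0.034,0,0,0]]]'; python3 - <<'E'
from h import *
c=cam("side");cv2.imwrite("pics/side2.png",c["image"])
E
```

```text
t: 4.15
eef_pos: [500.8, 18.0, 112.6]
tcp_rot: [-3.142, 0.0, 0.894]
ft_force: [0.5, 0.2, 0.3]
opening: 0.999
```

View pics/side2.png

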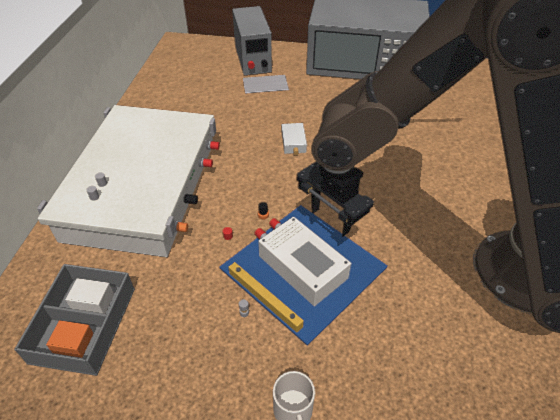

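The unit now lies flat with its grey panel up at (312,258), near the bar. The connectors at (265,228) clear the cap and the gland. Next I'll measure it from the side camera's depth.

```bash
cat > m.py <<'E'
from h import *
s=env.state();c=cam("side");W=pts(c);cv2.imwrite("pics/last.png",c["image"])
k=(abs(W[...,2]-75)<5); k[:190]=0;k[320:]=0;k[:,:220]=0;k[:,400:]=0
n,lab,st,_=cv2.connectedComponentsWithStats(k.astype(np.uint8)); k=lab==1+st[1:,4].argmax()
p=W[k]; a=np.radians(54.5); R=np.array([[np.cos(a),np.sin(a)],[-np.sin(a),np.cos(a)]])
q=(p[:,:2]-[553,81])@R.T; r=cv2.minAreaRect(q.astype(np.float32)); print("z",np.median(p[:,2]).round(1),"mat-frame",r,cv2.boxPoints(r).round(1).tolist())
print("tcp mat",(R@(s["eef_pos"][:2]-[553,81])).round(1),s["eef_pos"].round(1),s["tcp_rot"].round(3),s["ft_force"].round(1),s["t"])
H,S,V=cv2.split(cv2.cvtColor(c["image"],cv2.COLOR_BGR2HSV))
y=(H>15)&(H<35)&(S>150)&(abs(W[...,2]-40)<6);y[:250]=0;y[340:]=0
b=cv2.minAreaRect(((W[y][:,:2]-[553,81])@R.T).astype(np.float32));print("bar",b)
E
python3 m.py
```

```text
z 75.8 mat-frame ((6.831333160400391, 0.9390869140625), (202.01852416992188, 121.96804809570312), 86.92948150634766) [[-59.5, -96.69999694824219], [62.29999923706055, -103.19999694824219], [73.0999984741211, 98.5], [-48.70000076293945, 105.0999984741211]]
tcp mat [-81.8   5.9] [500.7  17.9 112.6] [-3.141  0.     0.894] [ 1.  -0.7 -0.5] 4.2
bar ((139.09861755371094, 0.9453964233398438), (23.061384201049805, 228.77073669433594), 0.14587369561195374)
```

```bash
python3 -m pendant '[[[1,-0.01,0.003,0,-0.03],[1,-0.022,0.006,0,-0.057],[1,-0.022,0.006,0.01,-0.057],[1,-0.022,0.006,0.03,-0.057],[1,-0.022,0.006,0.055,-0.057],[1,-0.022,0.006,0.077,-0.057],[1,-0.022,0.006,0.077,-0.057],[1,-0.022,0.006,0.077,-0.057]]]'; python3 -m pendant '[[[1,0.01,0,0,0],[1,0.02,0,0,0],[1,0.028,0,0,0],[1,0.036,0,0,0],[1,0.044,0,0,0],[1,0.052,0,0,0],[1,0.06,0,0,0],[1,0.06,0,0,0]]]'; python3 m.py
```

```text
t: 5.05
eef_pos: [491.7, -2.8, 35.4]
tcp_rot: [-3.141, 0.001, 0.95]
ft_force: [-0.1, 1.2, -0.7]
opening: 0.999
t: 5.85
eef_pos: [527.3, 46.6, 35.6]
tcp_rot: [3.141, -0.0, 0.952]
ft_force: [0.4, 0.3, -1.0]
opening: 1.001
z 75.7 mat-frame ((21.145095825195312, 4.1433563232421875), (202.634765625, 139.2009735107422), 89.557861328125) [[-49.20000076293945, -96.5999984741211], [90.0, -97.69999694824219], [91.5, 104.9000015258789], [-47.70000076293945, 106.0]]
tcp mat [-42.9   1. ] [527.3  46.6  35.6] [ 3.141 -0.     0.952] [ 0.4  0.3 -1. ] 5.85
bar ((138.5972900390625, 1.2697830200195312), (22.601858139038086, 228.15480041503906), 0.13141877949237823)
```

Now square to the bar within 0.5°, with a 36 mm gap. I'll push on.

```bash
python3 -m pendant '[[[1,0.006,0,0,0],[1,0.012,0,0,0],[1,0.018,0,0,0],[1,0.024,0,0,0],[1,0.028,0,0,0],[1,0.032,0,0,0],[1,0.032,0,0,0],[1,0.032,0,0,0]]]'; python3 -m pendant '[[[1,0.001,0,0,0],[1,0.002,0,0,0],[1,0.003,0,0,0],[1,0.004,0,0,0],[1,0.005,0,0,0],[1,0.005,0,0,0],[1,0.005,0,0,0],[1,0.005,0,0,0]]]'; python3 m.py
```

```text
t: 6.7
eef_pos: [545.4, 72.0, 35.7]
tcp_rot: [3.141, -0.0, 0.951]
ft_force: [0.2, -0.3, -0.4]
opening: 0.997
t: 7.5
eef_pos: [548.2, 76.0, 35.6]
tcp_rot: [3.141, -0.0, 0.951]
ft_force: [-2.6, -1.6, 1.2]
opening: 0.996
z 75.7 mat-frame ((59.58100891113281, 4.1830291748046875), (201.8783721923828, 133.4647216796875), 89.37244415283203) [[-8.300000190734863, -96.0], [125.19999694824219, -97.5], [127.4000015258789, 104.4000015258789], [-6.0, 105.80000305175781]]
tcp mat [-6.9  1. ] [548.2  76.   35.6] [ 3.141 -0.     0.951] [-2.6 -1.6  1.2] 7.5
bar ((138.46450805664062, 1.0225830078125), (22.405120849609375, 227.45091247558594), 0.1322496086359024)
```

```bash
python3 -m pendant '[[[1,0.0005,0,0,0],[1,0.001,0,0,0],[1,0.0015,0,0,0],[1,0.002,0,0,0],[1,0.002,0,0,0],[1,0.002,0,0,0],[1,0.002,0,0,0],[1,0.002,0,0,0]]]'
```

```text
t: 8.35
eef_pos: [549.2, 77.5, 35.6]
tcp_rot: [-3.142, 0.0, 0.951]
ft_force: [-2.1, -3.4, 1.5]
opening: 0.998
```

```bash
python3 -m pendant '[[[1,0.0005,0,0,0],[1,0.001,0,0,0],[1,0.0015,0,0,0],[1,0.002,0,0,0],[1,0.002,0,0,0],[1,0.002,0,0,0],[1,0.002,0,0,0],[1,0.002,0,0,0]]]'
```

```text
t: 9.15
eef_pos: [549.6, 77.6, 35.6]
tcp_rot: [-3.141, 0.003, 0.953]
ft_force: [-6.1, -18.3, 5.4]
opening: 0.998
```

The force rose to 19 N and motion stopped, so it's in contact with the bar. One small seating push, then I'll retreat and check.

```bash
python3 -m pendant '[[[1,0.0004,0,0,0],[1,0.0008,0,0,0],[1,0.0008,0,0,0],[1,0.0008,0,0,0],[1,0.0008,0,0,0],[1,0.0008,0,0,0],[1,0.0008,0,0,0],[1,0.0008,0,0,0]]]';  python3 -m pendant '[[[1,-0.01,0,0,0],[1,-0.03,0,0,0],[1,-0.05,0,0,0],[1,-0.05,0,-0.04,0],[1,-0.05,0,-0.08,0],[1,-0.05,0,-0.12,0],[1,-0.07,0,-0.16,0],[1,-0.09,0,-0.2,0]]]'; python3 -m pendant '[[[1,-0.02,0.05,0,0],[1,-0.02,0.1,0,0],[1,-0.02,0.15,0,0],[1,-0.02,0.2,0,0],[1,-0.02,0.25,0,0],[1,-0.02,0.3,0,0],[1,-0.02,0.3,0,0],[1,-0.02,0.3,0,0]]]'; python3 m.py
python3 - <<'E'
from h import *
c=cam("top");W=pts(c);im=c["image"]
a=np.radians(54.5); R=np.array([[np.cos(a),np.sin(a)],[-np.sin(a),np.cos(a)]])
k=(abs(W[...,2]-75)<6);k[:130]=0;k[320:]=0;k[:,:180]=0;k[:,350:]=0
n,lab,st,_=cv2.connectedComponentsWithStats(k.astype(np.uint8)); k=lab==1+st[1:,4].argmax()
r=cv2.minAreaRect(((W[k][:,:2]-[553,81])@R.T).astype(np.float32));print("top unit",r,cv2.boxPoints(r).round(1).tolist())
a=cv2.resize(im[135:320,170:355],(400,400),interpolation=cv2.INTER_CUBIC)
b=cv2.resize(cv2.imread("pics/last.png")[180:350,210:390],(400,400),interpolation=cv2.INTER_CUBIC)
cv2.imwrite("pics/fin.png",np.hstack([a,b]))
E
```

```text
t: 9.95
eef_pos: [549.7, 77.6, 35.6]
tcp_rot: [-3.141, 0.004, 0.953]
ft_force: [-8.8, -24.1, 7.0]
opening: 0.997
t: 10.75
eef_pos: [498.4, 6.8, 237.3]
tcp_rot: [3.141, -0.001, 0.952]
ft_force: [0.8, -0.7, 0.1]
opening: 0.998
t: 11.55
eef_pos: [731.5, -184.3, 234.0]
tcp_rot: [-3.14, -0.0, 0.95]
ft_force: [-0.6, 0.4, 0.9]
opening: 0.999
z 75.7 mat-frame ((67.35842895507812, 3.5923309326171875), (201.2822723388672, 122.60811614990234), 89.81764221191406) [[5.699999809265137, -96.9000015258789], [128.3000030517578, -97.19999694824219], [129.0, 104.0], [6.400000095367432, 104.4000015258789]]
tcp mat [-112.4 -299.4] [ 731.5 -184.3  234. ] [-3.14 -0.    0.95] [-0.6  0.4  0.9] 11.55
bar ((138.65985107421875, 0.7647705078125), (23.730987548828125, 229.43531799316406), 0.4979751408100128)
top unit ((65.56401062011719, 5.308815002441406), (120.42487335205078, 200.11843872070312), 0.23333442211151123) [[4.900000095367432, 105.0999984741211], [5.800000190734863, -95.0], [126.19999694824219, -94.5], [125.4000015258789, 105.5999984741211]]
```

View pics/fin.png

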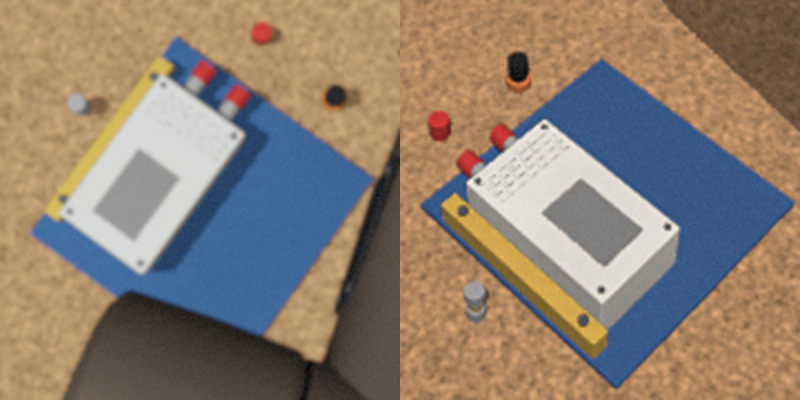

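Both crops show the unit flat and flush along the whole bar, inside its length. The bystanders are where they were. I'm handing it in.

```bash
python3 -c "
from cell import env
print(env.job_done(), env.state()['t'])"
```

```text
the job is handed in; nothing more can be done
the job is handed in; nothing more can be done
```

I tipped the unit onto its broad face with both fingers near its top. I then squared the tool to the bar and pushed the unit along the mat until it met the bar. The wrist force rose to about 27 N there. I backed off, lifted clear and handed the job in soon after 11.6 s.

**Last checks:**
- **Lying flat:** its top is at 75.7 mm, against 75 mm expected.
- **Flush to the bar:** the front edge reads x = 125.4 to 126.2 mm in the top view, with the bar face at 125 mm. It is parallel to within about 0.4°, and no gap is visible.
- **Along the bar:** it spans about y = -95 to +105 mm, inside the bar's ±115 mm and on the mat.
- **Camera disagreement:** the side camera reads about 2 to 3 mm further in x for both unit and bar, which is roughly the calibration error.
- **Other things on the desk:** the gland, red cap and adaptor look unmoved in the last crops. The final crops did not include the mug, screwdriver and filter block, but the arm did not go near them at working height.

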